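Aim the sprung pointer at the large castor, draw it to its mark and hold

TASK

Swing the pointer gauge's stiff arm, with the rod still pushed in, until the pointer aims at the middle of the wheel of the large castor (not the small one). Then pull the rod out by its upright knob, against its spring, to the length mark - the dark ring on the rod comes level with the mouth of the tube, 100 mm out - and finish while still holding it there, aimed and at the mark, so that the gap to the wheel can be measured. Do not shift the castors, the loose wheel or the spanner.

Things in the scene. Friction and masses are not known exactly. Their poses are not given: they have to be found in the camera images.
- swing_arm (a joint): Stiff hinge of the gauge's arm about the upright axis of its column, rad; grows anticlockwise seen from above, stops at -1.2 and 1.2. It stays where it is left; friction about 0.7 N m. The gauge's foot (130 x 110 x 12 mm dark steel plate, fixed to the bench but in a different spot each time) carries it.
- gauge_pivot (a point): Point on the arm's hinge axis at the height of the rod's centre line, 80 mm above the bench. Its x axis runs along the arm, from the hinge towards the pointer's tip; z up. The hub around it is a 46 mm aluminium cylinder, with a small dark clamp bar on top (117 mm above the bench).
- tube_mouth (a point): Centre of the open end of the arm's aluminium tube (22 mm diameter, dark end collar 26 mm), level, 145 mm from gauge_pivot along the arm's x axis, 80 mm above the bench.
- pointer_rod (a joint): How far the 10 mm steel rod is drawn out of the tube, m: 0 fully in, where every run starts; 0.100 at the length mark; 0.125 at its end stop. An inner spring pulls the rod in, about 4 N when in and 9 N at the mark; let go, it runs back in. The rod does not turn in the tube.
- length_ring (a point): Middle of the length mark, a black ring on the rod, 6 mm wide and 14 mm in diameter. With the rod in, it is hidden in the tube, 100 mm behind the mouth; at the mark it is level with tube_mouth.
- pull_knob: Black upright round pin on the rod, 16 mm in diameter, to pinch from above. Origin on the rod's centre line, 80 mm above the bench; the pin rises from there to 58 mm above it (138 mm above the bench), and is bare above its 9 mm root. It stands 190 mm from gauge_pivot along the arm's x axis when the rod is in, 290 mm at the mark, so 45 mm before the tube's mouth when in.
- knob_grip (a point): Point on the axis of the pull knob to grip, 46 mm above the rod's centre line (126 mm above the bench).
- pointer_tip (a point): Tapered tip of the rod, 45 mm beyond the pull knob, 80 mm above the bench.
- large_castor: The larger of two castors that stand upside down on the bench, plate below and wheel up, any way round; loose, about 0.85 kg. Plate 100 x 85 mm, fork and red-tyred wheel of 100 mm diameter and 36 mm width, 130 mm high in all. Origin at the centre of the plate's underside. The two castors swap places from run to run.
- large_wheel_centre (a point): Centre of the large castor's wheel, 80 mm above the bench (as high as the rod), 20 mm from the castor's origin along the castor's own x axis. The wheel's axle lies along the castor's y axis.
- small_castor: The smaller castor, same make and colours, upside down too: wheel 62 mm diameter, 81 mm high, plate 62 x 53 mm. Origin at the centre of the plate's underside. Leave it alone.
- loose_wheel: A red-tyred wheel lying flat, 90 mm diameter, 34 mm high; origin at the centre of its underside. Leave it alone.
- spanner: A steel spanner 170 mm long lying on the bench. Leave it alone.
There are look-alikes about, which are no part of the job. Leave any green or yellow look-alike of the large_castor alone.

How it is judged (in metres and radians):
On the way, in this order (a step that is already met when the one before it is completed fails the run):
1. the arm is swung to aim at the middle of the large castor's wheel, with the rod still in (under 30 mm out), and at rest (y of large_wheel_centre in the frame of gauge_pivot between -0.014 and 0.014 m and x of large_wheel_centre in the frame of gauge_pivot above 0.2 m and value of joint pointer_rod below 0.03 m and velocity of joint swing_arm between -0.1 and 0.1 rad/s), for 0.2 s.
2. the rod is drawn out to its mark, still aimed (y of large_wheel_centre in the frame of gauge_pivot between -0.014 and 0.014 m and x of large_wheel_centre in the frame of gauge_pivot above 0.2 m and value of joint pointer_rod between 0.093 and 0.107 m), for 0.2 s.
At the end, for the whole second after the job is handed in: The fingers hold the pull knob (over 3 N), the rod is at rest at its mark (93 to 107 mm out), and the line of the rod passes within 14 mm of the centre of the large castor's wheel, sideways, with the wheel in front of the tip (all of step 2 and contact force between pull_knob and the fingers above 3 N and velocity of joint pointer_rod between -0.01 and 0.01 m/s); the arm keeps its last pose, push and grip.
It fails at once if large castor shifted more than 15 mm (distance of large_castor from where it was at the start of the episode above 0.015 m).
It fails at once if small castor shifted more than 15 mm (distance of small_castor from where it was at the start of the episode above 0.015 m).
It fails at once if loose wheel shifted more than 15 mm (distance of loose_wheel from where it was at the start of the episode above 0.015 m).
It fails at once if spanner shifted more than 15 mm (distance of spanner from where it was at the start of the episode above 0.015 m).
It also fails if it takes over 38 s, if anything falls off the work surface, if the arm or the gripper's body presses on something with over 40 N, if the wrist force passes 120 N, or if a joint passes its speed limit or range.

ROBOT

A 6-joint arm with a two-finger parallel gripper is mounted at the origin on the work surface. World frame = base frame: x ahead of the robot, y to its left, z up, the work surface at z = 0. Lengths are in m, angles in degrees, forces in N, time in s.
With the tool pointing down it reaches from about 0.35 to 0.875 m from the base axis. Payload 4.2 kg.
Tool frame: the origin (TCP) lies midway between the tips of the shut fingers; the grasp point (between the pads) lies 19 mm behind it (r.pinch_z is the distance from the TCP to the grasp point, in m); z points along the fingers, y is the line along which they close (so a half turn about z gives the same grasp; the last joint's range is limited). The gripper opens to 87 mm and grips with 3 to 60 N. Pads are 19 mm wide; open, the fingers measure 117 mm over their backs; the gripper's body (75 mm by 190 mm) begins 51 mm behind the grasp point.
Start: joints at [-51.646, 22.042, 0.453, 0, -68.411, -14.817], TCP at [0.25, -0.573, 0.223] pointing down, gripper open.
Joint ranges: [-179.83, 179.83], [-69.29, 118.12], [-61.27, 80.66], [-181.25, 117.63], [-171.15, -9.14], [-177.46, 177.46]. Speed limits (degrees/s): [159.86, 159.86, 180, 180, 180, 180].

INTERFACE

Orientations are given as a 3x3 rotation matrix whose columns are the frame's x, y, z axes.
In Python, from station import r, imaging, models gives the robot as it stands. The module is installed in compiled form; this text tells all that it offers.
- The arm moves only by the tool apply_moves, never from a script. Its argument "moves" is a list of rows, each a list of 2 entries, a list of its own where there are three numbers: the shift along the tool's x, y, z in m, then the turn about the tool's z in degrees. A call has 1 to 5 rows; each row shifts and turns the commanded pose from where the row before left it, along the tool's axes as they then stand; what a row does not reach is not made up. A row lasts 1/12 s, in which the tool goes at most 41.7 mm and 7.16 degrees, less where a joint would pass 70% of its speed; a pose out of reach is approached as far as the arm can. A call is refused whole if a number of a shift passes 0.0417 or a number of a turn 7.16, either way. A call with a gripper value outside its range is refused whole. "hand" is the finger opening in m, from 0 to 0.087, set as the call begins (left out, the last holds). The fingers move at their own pace and stop on an object; the grip force is fixed at half the most. Time passes only in rows, so rows that do not move let the fingers close. It gives the time, the measured TCP pose, the force, the opening and the grip force at its end, in the units of the state.
- r.sense(): the state, without advancing time (a new reading comes with each control period).
- imaging.capture(name): name is "scene" or "top" or "wrist"; returns a dict with "frame" (420x560x3 uint8, blue, green, red), "intrinsics" (3x3 intrinsics, pixels), "dist" ([k1, k2, p1, p2, k3] as OpenCV has them; the pictures are not rectified), "eye" and "orientation" of the camera in the world. Camera axes: x right, y down, z forward; pixel columns grow to the right and rows downward; lengths in m; the calibration is good to about 2 mm. A picture is of the moment at which its call begins. There is no depth.
- r.finish_job(): hands the job in; it is judged then, once.
Trained networks look in a picture, given as the dict that the camera call returned (one of the last four; its "shot" number tells which), for a name from the list of things; names that differ only in an ending like _2 or _b are one class to them, and where a whole thing is asked for, a point or a joint stands for the part that bears it (a point fixed in the world has none). Each returns a list of dicts, best first, with "confidence" (0 to 1); they miss things now and then, are a little off and sometimes report something else, mostly with a low value. They report only what shows in the picture. A call takes as long as a camera call. They do not tell look-alikes from the thing itself.
- models.cut_out(picture, target): "region" (420x560 bool, what is visible of it) and "extent" ([left, top, width, height] as shares, 0 to 1, of the picture: columns of its width, rows of its height, round what is visible of it).
- models.place_of(picture, target): "at" ([column, row] as shares, 0 to 1, of the picture: columns of its width, rows of its height: a listed point, or the origin of a listed thing).
The state is a dict: "time_s": time; "joints": joint angles; "joint_velocities": joint speeds; "effort": joint torques, N m; "tcp_pos": TCP position; "ee_rot": TCP orientation; "wrist_force": force on the tool from outside, world axes, zero at the start; "moment": the same for the moment, N m; "gripper_width": opening from 0.0 (shut) to 1.0 (fully open); "gripper_force": force on a finger pad.
Only numpy, scipy, OpenCV 4.12 (cv2) and the standard library are available. Lean on these libraries where they do the work, as an engineer would, in place of code of your own. Each camera call takes 0.05 s, during which the arm holds its last target. There are 200 camera calls.

## Working session

There is one attempt and no reset: what is moved stays moved. The work goes in short steps, Python scripts to look and compute and a tool call to move; the robot and the scene stay as the last step left them, time stands still between calls to the robot, and variables do not carry over. Pictures are saved under pics/ and viewed, at most 10 in all, crops included, and the job is handed in when it is done.

Besides the shell and the picture viewer there is one more tool, called after "Request:" by a JSON object that holds its "method" and its "body". apply_moves: Moves the arm, as the interface text tells. Its arguments: {"type":"object","properties":{"moves":{"type":"array"},"hand":{"type":"number"}},"required":["moves"]}

```bash
mkdir -p pics; cat > h.py <<'E'
import numpy as np, cv2
from station import r, imaging, models
def ray(p,uv):
    q=cv2.undistortPoints(np.array([[uv]],float),np.array(p["intrinsics"]),np.array(p["dist"]))[0,0]
    d=np.array(p["orientation"])@np.array([q[0],q[1],1]); return np.array(p["eye"]),d/np.linalg.norm(d)
def atz(p,uv,z):
    e,d=ray(p,uv); return e+d*(z-e[2])/d[2]
def proj(p,X):
    R=np.array(p["orientation"]);t=-R.T@np.array(p["eye"])
    return cv2.projectPoints(np.array([X],float),cv2.Rodrigues(R.T)[0],t,np.array(p["intrinsics"]),np.array(p["dist"]))[0][0,0]
E
python3 - <<'E'
from h import *
Z=dict(gauge_pivot=.08,tube_mouth=.08,pull_knob=.08,knob_grip=.126,pointer_tip=.08,large_castor=0,large_wheel_centre=.08,small_castor=0,loose_wheel=0,spanner=0)
for c in("top","scene"):
    p=imaging.capture(c); cv2.imwrite(f"pics/{c}0.png",p["frame"]); print(c,p["eye"])
    for n,z in Z.items():
        for o in models.place_of(p,n)[:4]:
            uv=np.array(o["at"])*[560,420]; print(n,round(o["confidence"],2),uv.round(),atz(p,uv,z).round(3))
E
```

```text
top [ 0.30898692 -0.08613088  1.53980033]
gauge_pivot 0.89 [193. 219.] [0.503 0.214 0.08 ]
tube_mouth 0.57 [225. 192.] [0.586 0.116 0.08 ]
pull_knob 0.45 [238. 175.] [0.635 0.078 0.08 ]
knob_grip 0.56 [235. 175.] [0.628 0.083 0.126]
pointer_tip 0.66 [237. 175.] [0.637 0.081 0.08 ]
large_castor 0.98 [422. 275.] [ 0.329 -0.486  0.   ]
large_castor 0.78 [362. 295.] [ 0.271 -0.296  0.   ]
large_castor 0.73 [352. 241.] [ 0.436 -0.271  0.   ]
large_castor 0.68 [391. 210.] [ 0.534 -0.399  0.   ]
large_wheel_centre 0.81 [420. 279.] [ 0.315 -0.458  0.08 ]
large_wheel_centre 0.76 [400. 198.] [ 0.558 -0.409  0.08 ]
large_wheel_centre 0.73 [249. 169.] [0.655 0.043 0.08 ]
large_wheel_centre 0.64 [348. 245.] [ 0.42  -0.249  0.08 ]
small_castor 0.9 [347. 178.] [ 0.64  -0.262  0.   ]
small_castor 0.55 [222. 189.] [0.609 0.138 0.   ]
loose_wheel 0.64 [170. 161.] [0.705 0.307 0.   ]
spanner 0.79 [264. 242.] [0.438 0.005 0.   ]
scene [1.33754807 0.16323785 1.35779684]
gauge_pivot 0.77 [384. 228.] [0.5   0.224 0.08 ]
tube_mouth 0.83 [343. 250.] [0.605 0.122 0.08 ]
tube_mouth 0.53 [399. 309.] [0.74  0.307 0.08 ]
pull_knob 0.5 [327. 256.] [0.636 0.084 0.08 ]
knob_grip 0.64 [330. 244.] [0.621 0.086 0.126]
pointer_tip 0.5 [315. 259.] [0.654 0.055 0.08 ]
large_castor 0.9 [181. 200.] [ 0.525 -0.416  0.   ]
large_castor 0.78 [240. 187.] [ 0.424 -0.251  0.   ]
large_castor 0.71 [186. 147.] [ 0.31  -0.487  0.   ]
large_castor 0.66 [243. 154.] [ 0.286 -0.289  0.   ]
large_wheel_centre 0.94 [231. 138.] [ 0.296 -0.322  0.08 ]
large_wheel_centre 0.86 [176. 196.] [ 0.562 -0.404  0.08 ]
large_wheel_centre 0.73 [189. 134.] [ 0.317 -0.463  0.08 ]
large_wheel_centre 0.69 [237. 171.] [ 0.421 -0.257  0.08 ]
small_castor 0.66 [217. 246.] [ 0.652 -0.247  0.   ]
loose_wheel 0.91 [398. 308.] [0.7   0.312 0.   ]
spanner 0.65 [316. 207.] [0.43  0.004 0.   ]
```

```bash
python3 - <<'E'
import cv2
a=cv2.imread("pics/top0.png")[130:340,150:470];b=cv2.imread("pics/scene0.png")[100:330,140:440]
a=cv2.resize(a,(800,525),interpolation=cv2.INTER_CUBIC);cv2.imwrite("pics/a.png",a)
b=cv2.resize(b,(780,598),interpolation=cv2.INTER_CUBIC);cv2.imwrite("pics/b.png",b)
E
```

```text
(no output)
```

View pics/a.png

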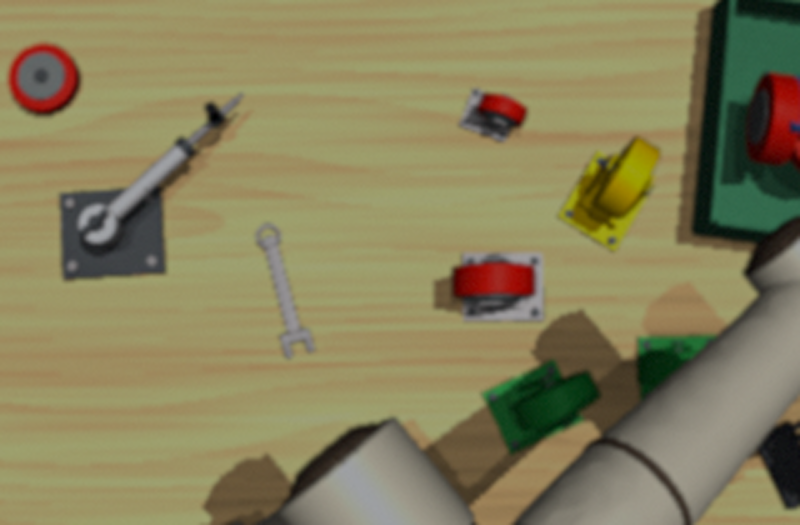

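View pics/b.png

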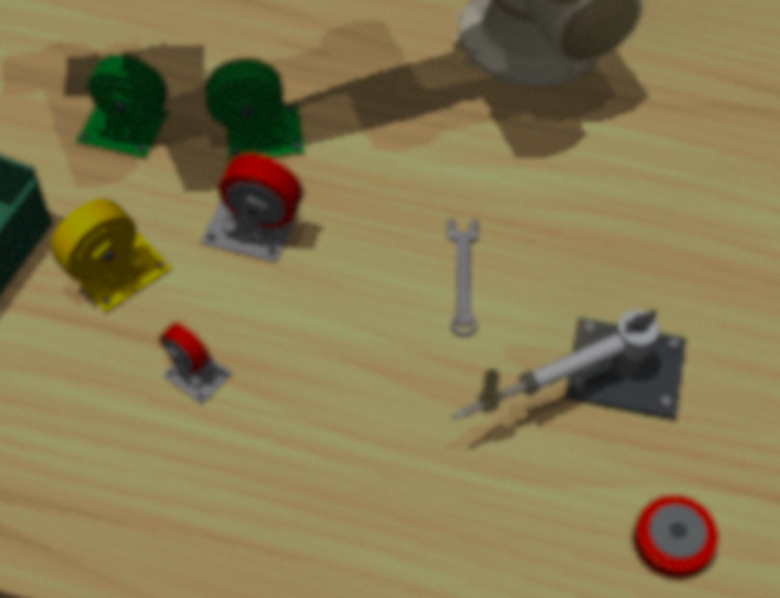

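The top picture (crop scale 2.5, offset 150,130) shows the gauge at left, with its hub at about (190,219) and knob at (236,175). Large-castor candidates in the top picture are:
- Red on a grey plate at (348,243).
- Yellow at (400,198).
- Green at (362,295) and (422,275).
- A red item in the tray at (463,177).
- The small red castor at (347,178).

The red, grey-plated, large castor at (348,243) fits the description. I'll confirm it in a crop.

```bash
python3 - <<'E'
from h import *
P={c:imaging.capture(c) for c in("top","scene")}
a=P["top"]["frame"][140:280,310:510]
cv2.imwrite("pics/c.png",cv2.resize(a,(800,560),interpolation=cv2.INTER_CUBIC))
s=r.sense();print(s["tcp_pos"],np.round(s["ee_rot"],3).tolist(),s["time_s"])
def tri(n,near):
    A=np.zeros((3,3));b=np.zeros(3);
    for p in P.values():
        c=[np.array(o["at"])*[560,420] for o in models.place_of(p,n)]
        c=[u for u in c if np.linalg.norm(u-proj(p,near))<20]
        if not c: print(n,"miss");continue
        e,d=ray(p,c[0]);M=np.eye(3)-np.outer(d,d);A+=M;b+=M@e
    print(n,np.linalg.solve(A,b).round(4))
tri("large_wheel_centre",[.42,-.253,.08]);tri("gauge_pivot",[.502,.219,.08]);tri("tube_mouth",[.6,.12,.08]);tri("knob_grip",[.627,.084,.126])
# red tyre blob and black knob
for c,p in P.items():
    for n,near in(("large_wheel_centre",[.42,-.253,.08]),("pull_knob",[.63,.08,.1]),("swing_arm",[.55,.16,.08])):
        for o in models.cut_out(p,n):
            m=o["region"];ys,xs=np.nonzero(m);u=np.array([xs.mean(),ys.mean()])
            if np.linalg.norm(u-proj(p,near))<30: print(c,n,u.round(1),m.sum(),round(o["confidence"],2),xs.min(),xs.max(),ys.min(),ys.max())
    hsv=cv2.cvtColor(p["frame"],cv2.COLOR_BGR2HSV)
    m=(((hsv[...,0]<8)|(hsv[...,0]>172))&(hsv[...,1]>150)&(hsv[...,2]>60)).astype(np.uint8)
    k,l,st,ce=cv2.connectedComponentsWithStats(m)
    for i in range(1,k):
        if st[i,4]>40: print(c,"red",st[i],ce[i].round(1), atz(p,ce[i],.1).round(3))
E
```

```text
[ 0.24959551 -0.57297596  0.22253447] [[-0.917, -0.399, -0.0], [-0.399, 0.917, 0.0], [-0.0, 0.0, -1.0]] 1.2
large_wheel_centre [ 0.4203 -0.2536  0.0641]
gauge_pivot [0.5056 0.2183 0.079 ]
tube_mouth [0.5949 0.1185 0.0898]
knob_grip [0.6259 0.0857 0.1342]
top large_wheel_centre [349.2 244.3] 963 0.84 330 366 231 258
top swing_arm [207.6 203.2] 607 0.7 181 245 169 227
top red [154 148  27  27 294] [167.9 162. ] [0.676 0.289 0.1  ]
top red [ 455  159   67   49 1306] [486.6 184.9] [ 0.591 -0.672  0.1  ]
top red [341 168  19  12 127] [350.9 172.4] [ 0.634 -0.262  0.1  ]
top red [ 43 225  36  14 423] [ 60.4 230.9] [0.47  0.616 0.1  ]
top red [  0 234  47  42 779] [ 25.3 250. ] [0.413 0.727 0.1  ]
top red [331 235  32  14 377] [346.6 241.5] [ 0.428 -0.243  0.1  ]
scene large_wheel_centre [237.3 142.3] 1098 0.79 219 257 122 160
scene large_wheel_centre [237.1 179.3] 1187 0.75 217 256 158 200
scene pull_knob [328.  249.9] 87 0.61 324 331 242 258
scene swing_arm [359.9 239. ] 752 0.76 316 392 219 260
scene red [ 0 12 12  8 56] [ 4.8 15.1] [-0.082 -1.467  0.1  ]
scene red [81 42 13 10 65] [86.5 46.5] [ 0.021 -1.009  0.1  ]
scene red [62 65 13 11 77] [67.5 70. ] [ 0.16  -1.012  0.1  ]
scene red [ 41  89  15  15 103] [47.9 96.3] [ 0.302 -1.009  0.1  ]
scene red [ 19 118  15  15 118] [ 26.1 125.3] [ 0.445 -1.009  0.1  ]
scene red [  0 149  12  12  82] [  4.4 154.7] [ 0.579 -1.008  0.1  ]
scene red [  61  158   62   48 1049] [ 89.2 179. ] [ 0.59  -0.682  0.1  ]
scene red [225 159  30  25 344] [240.6 168. ] [ 0.42  -0.244  0.1  ]
scene red [502 212  52  42 965] [531.3 235. ] [0.415 0.646 0.1  ]
scene red [203 225  17  16 132] [211.6 231.8] [ 0.662 -0.249  0.1  ]
scene red [553 236   7  15  83] [556.4 243.4] [0.424 0.721 0.1  ]
scene red [384 291  32  31 420] [398.9 307.5] [0.744 0.304 0.1  ]
```

View pics/c.png

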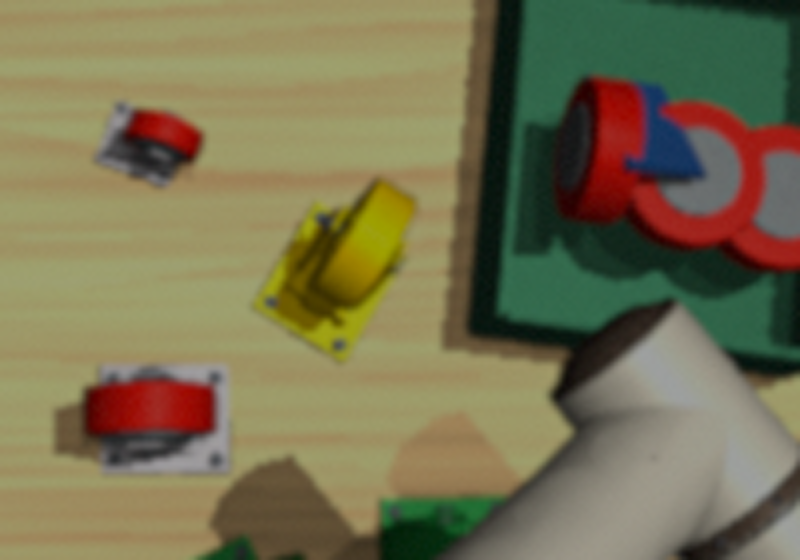

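The crop confirms it. The grey-plated castor with the red wheel (crop (150,410), top picture (347,243)) is the large castor. The yellow and green ones are look-alikes, and the tray items are loose wheels. I'll fly over it with the wrist camera next.

Request:
{"method": "apply_moves", "body": {"moves": [[[-0.034,0.019,-0.012],0],[[-0.034,0.019,-0.012],0],[[-0.034,0.019,-0.012],0],[[-0.034,0.019,-0.012],0],[[-0.034,0.019,-0.012],0]], "hand": 0.06}}

```text
time_s: 2.32
tcp_pos: [0.3682, -0.4165, 0.2833]
ee_rot: [[-0.917, -0.399, 0.0], [-0.399, 0.917, -0.0], [-0.0, -0.0, -1.0]]
wrist_force: [1.3, 0.1, 0.3]
gripper_width: 0.733
gripper_force: 0.0
```

```bash
cat >> h.py <<'E'
def rel(X,heading=None):
    "remaining shift in tool axes to world X, and turn about tool z to bring tool y to heading (deg, mod 180)"
    s=r.sense();R=np.array(s["ee_rot"]);t=np.array(s["tcp_pos"])
    h=np.degrees(np.arctan2(R[1,1],R[0,1])); print("t",round(s["time_s"],2),"tcp",t.round(4),"yhead",h.round(2),"q",np.round(s["joints"],1),"F",np.round(s["wrist_force"],1),"g",s["gripper_width"],s["gripper_force"])
    print("shift",(R.T@(np.array(X)-t)).round(4), "turn" , None if heading is None else round(-((heading-h+90)%180-90),2))
E
python3 - <<'E'
from h import *
p=imaging.capture("wrist"); cv2.imwrite("pics/w0.png",p["frame"]); print(p["eye"],np.round(p["orientation"],2).tolist())
for n,z in dict(large_wheel_centre=.08,large_castor=0).items():
    for o in models.place_of(p,n)[:4]:
        uv=np.array(o["at"])*[560,420]; print(n,round(o["confidence"],2),uv.round(),atz(p,uv,z).round(3))
print(proj(p,[.42,-.25,.08]))
rel([.626,.086,.25],-48)
E
```

```text
[ 0.30755373 -0.44259304  0.44552583] [[-0.4, 0.89, 0.22], [0.92, 0.39, 0.1], [0.0, 0.24, -0.97]]
large_wheel_centre 0.97 [231. 320.] [ 0.55  -0.408  0.08 ]
large_castor 0.8 [359. 259.] [ 0.432 -0.264  0.   ]
large_castor 0.74 [251. 123.] [ 0.315 -0.483  0.   ]
large_castor 0.7 [385. 153.] [ 0.279 -0.3    0.   ]
large_castor 0.59 [248. 283.] [ 0.533 -0.399  0.   ]
[387.84695013 279.93688604]
t 2.47 tcp [ 0.3695 -0.4164  0.2842] yhead 113.81 q [-31.7  13.1  -3.5   0.  -73.3 -34.5] F [-0.8  0.4  0.5] g 0.6999851531192111 0.0
shift [-0.4374  0.3562  0.034 ] turn -18.19
```

```bash
python3 -c "
import cv2
a=cv2.imread('pics/w0.png')[180:360,280:500]
cv2.imwrite('pics/w0c.png',cv2.resize(a,(733,600),interpolation=cv2.INTER_CUBIC))"
```

```text
(no output)
```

View pics/w0c.png

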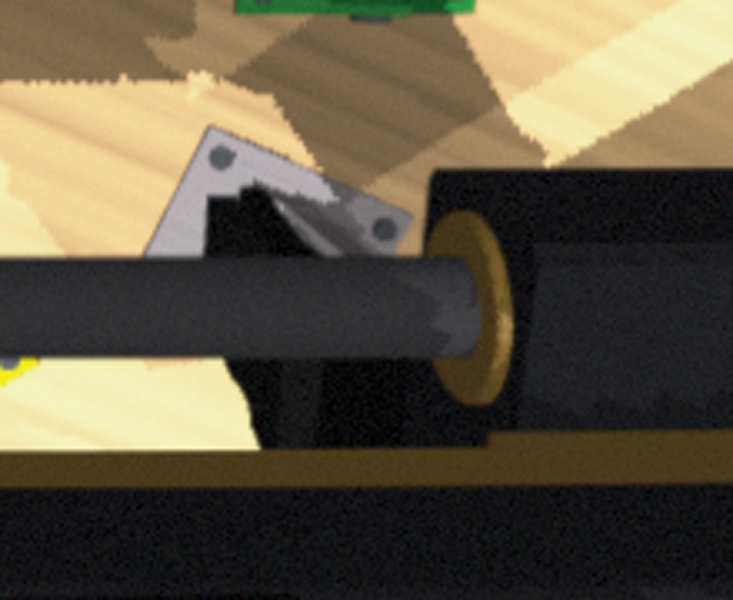

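The wrist crop shows the gripper hiding the castor's wheel. Two plate corners are visible, at crop (208,125) and (412,215), which are picture (342.4,217.5) and (403.6,244.5).

```bash
python3 - <<'E'
from h import *
p=imaging.capture("wrist")
A,B=[atz(p,u,.004)[:2] for u in((342.4,217.5),(403.6,244.5))]
d=B-A;L=np.linalg.norm(d);d/=L;n=np.array([d[1],-d[0]]);
if n[0]<0:n=-n
print(A,B,L,"dir",np.degrees(np.arctan2(d[1],d[0])));c=(A+B)/2+n*.0425;print("centre",c,"wheel +-",c+d*.02,c-d*.02)
t=imaging.capture("top")
# plate corners in top crop c.png (scale 4, offset 310,140)
C=np.array([[98,365],[228,364],[232,470],[104,475]])/4+[310,140]
W=np.array([atz(t,u,.004)[:2] for u in C]);print(W,W.mean(0))
E
```

```text
[ 0.38523868 -0.31534224] [ 0.38567325 -0.21540189] 0.09994128999682958 dir 89.75086316250434
centre [ 0.42795557 -0.26555686] wheel +- [ 0.42804253 -0.24555705] [ 0.4278686  -0.28555667]
[[ 0.46886231 -0.21633871]
 [ 0.4680621  -0.31818232]
 [ 0.38528    -0.31846819]
 [ 0.38304651 -0.21880483]] [ 0.42631273 -0.26794852]
```

Request:
{"method": "apply_moves", "body": {"moves": [[[-0.031,0.025,0],-3.6],[[-0.031,0.027,0],-3.6],[[-0.029,0.028,0],-3.6],[[-0.027,0.03,0],-3.6],[[-0.026,0.031,0],-3.8]]}}

```text
time_s: 2.98
tcp_pos: [0.4184, -0.2249, 0.2814]
ee_rot: [[-0.746, -0.666, -0.002], [-0.666, 0.746, 0.0], [0.001, 0.001, -1.0]]
wrist_force: [0.6, 0.2, 0.2]
gripper_width: 0.69
gripper_force: 0.0
```

```bash
python3 - <<'E'
from h import *
rel([.626,.086,.25],-48)
E
```

```text
t 2.98 tcp [ 0.4184 -0.2249  0.2814] yhead 131.74 q [ -8.6   4.9 -13.8   0.  -71.4 -39.7] F [0.6 0.2 0.2] g 0.690013292858457 0.0
shift [-0.3619  0.0938  0.0311] turn -0.26
```

Request:
{"method": "apply_moves", "body": {"moves": [[[-0.038,0.01,0],0],[[-0.038,0.01,0],0],[[-0.038,0.01,0],0],[[-0.038,0.01,0],0],[[-0.038,0.01,0],0]]}}

```text
time_s: 3.4
tcp_pos: [0.5275, -0.0612, 0.282]
ee_rot: [[-0.748, -0.664, -0.001], [-0.664, 0.748, -0.0], [0.001, 0.001, -1.0]]
wrist_force: [0.9, -0.8, 0.8]
gripper_width: 0.688
gripper_force: 0.0
```

```bash
python3 - <<'E'
from h import *
for c in("wrist","top"):
    p=imaging.capture(c); cv2.imwrite(f"pics/{c}1.png",p["frame"]); print(p["eye"])
    for n,z in dict(gauge_pivot=.08,tube_mouth=.08,knob_grip=.126,pull_knob=.08,pointer_tip=.08).items():
        for o in models.place_of(p,n)[:2]:
            uv=np.array(o["at"])*[560,420]; print(n,round(o["confidence"],2),uv.round(),atz(p,uv,z).round(3))
    if c=="wrist": print(proj(p,[.503,.218,.117]),proj(p,[.626,.086,.138]))
rel([.626,.086,.25],-48)
E
```

```text
[ 0.47816587 -0.10454371  0.44430418]
[472.52657642 335.48067178] [321.43266196 351.94021796]
[ 0.30898692 -0.08613088  1.53980033]
gauge_pivot 0.44 [169. 161.] [0.683 0.291 0.08 ]
gauge_pivot 0.41 [192. 220.] [0.501 0.217 0.08 ]
tube_mouth 0.5 [346. 176.] [ 0.629 -0.248  0.08 ]
t 4.0 tcp [ 0.5268 -0.0622  0.2828] yhead 131.66 q [ 10.8  10.5  -6.9   0.  -72.5 -59.1] F [-0.1 -0.3  0. ] g 0.6884994357180503 0.0
shift [-0.1726  0.0448  0.0329] turn -0.34
```

View pics/wrist1.png

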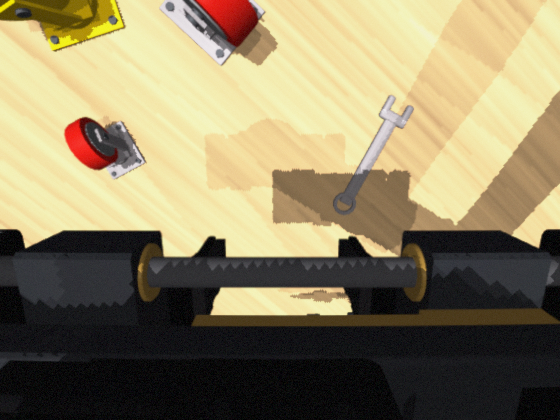

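The wrist picture faces away from the gauge; it shows the castors at (210,30) and (105,145) and the spanner at (370,160). So I'll fit the gauge pose to its features in the two fixed views instead.

```bash
python3 - <<'E'
from h import *
from scipy.optimize import least_squares
P={c:imaging.capture(c) for c in("top","scene")}
# (along, height): hub top, mouth collar, knob top, tip
obs={"top":[(189.2,220),(223.2,189.2),(234.8,172.8),(246,168)],"scene":[(385.4,226.9),(343.5,246.5),(328.8,243.5),(315,260)]}
al=[0,.142,.19,.235]
def f(v,full=False):
    d=np.array([np.cos(v[2]),np.sin(v[2])]);o=[]
    for c in P:
        for a,z,u in zip(al,[v[3],.08,.137,.08],obs[c]): o+=list(proj(P[c],[*(v[:2]+a*d),z])-u)
    return np.array(o)
s=least_squares(f,[.503,.218,-.83,.105],loss="soft_l1");v=s.x
print(v[:2],np.degrees(v[2]),v[3]);print(f(v).reshape(-1,2).round(1).tolist())
d=np.array([np.cos(v[2]),np.sin(v[2])]);print("knob",v[:2]+.19*d)
w=np.array([.4275,-.247])-v[:2];print("target heading",np.degrees(np.arctan2(w[1],w[0])),np.linalg.norm(w))
E
```

```text
[0.49839384 0.22506954] -47.27786093197756 0.08605085782911896
[[-0.7, 0.6], [0.5, -0.5], [-1.7, 1.0], [0.2, -0.1], [-0.3, 0.0], [-0.7, 0.5], [0.8, 0.1], [-1.0, 0.0]]
knob [0.62729812 0.08548557]
target heading -98.54066598274785 0.477363163458865
```

Request:
{"method": "apply_moves", "body": {"moves": [[[-0.0346,0.0088,0.01],0],[[-0.0346,0.0088,0.01],0],[[-0.0346,0.0088,0.01],0],[[-0.0346,0.0088,0.01],-1],[[-0.0346,0.0088,0.01],0]]}}

```text
time_s: 4.52
tcp_pos: [0.6272, 0.0882, 0.2322]
ee_rot: [[-0.734, -0.679, 0.0], [-0.679, 0.734, 0.0], [-0.0, -0.0, -1.0]]
wrist_force: [0.4, -0.5, 0.3]
gripper_width: 0.689
gripper_force: 0.0
```

```bash
python3 - <<'E'
from h import *
imaging.capture("wrist")
p=imaging.capture("scene"); cv2.imwrite("pics/s2.png",cv2.resize(p["frame"][130:330,220:440],(660,600),interpolation=cv2.INTER_CUBIC))
p=imaging.capture("top"); cv2.imwrite("pics/t2.png",p["frame"])
rel([.627,.0855,.107],-47.3)
E
```

```text
t 4.67 tcp [0.6266 0.0887 0.2302] yhead 132.88 q [ 22.7  22.6   2.5  -0.  -70.1 -69.8] F [-0.2 -0.9 -0.6] g 0.6903985492302619 0.0
shift [ 0.0015 -0.0028  0.1232] turn 0.18
```

View pics/s2.png

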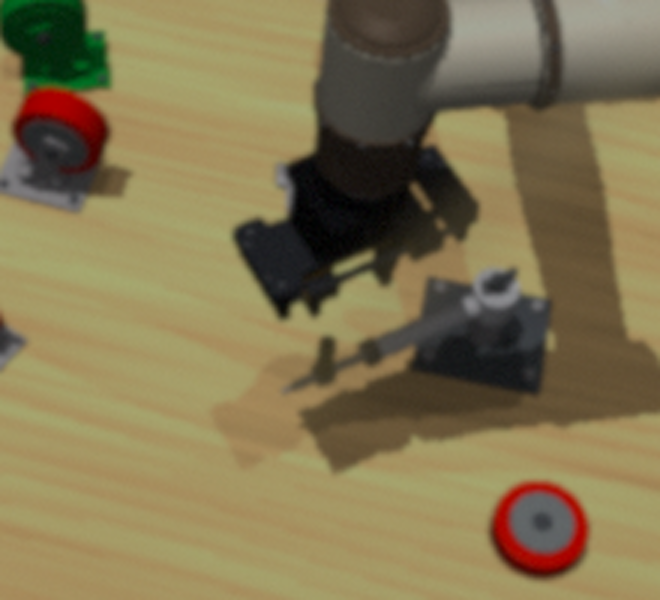

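The scene crop shows the gripper above and in line with the knob, which is at crop (325,345). The way down is clear.

Request:
{"method": "apply_moves", "body": {"moves": [[[0.0005,-0.001,0.033],0],[[0.0005,-0.001,0.033],0],[[0.0005,-0.001,0.03],0],[[0,0,0.02],0],[[0,0,0.007],0]], "hand": 0.06}}

```text
time_s: 5.08
tcp_pos: [0.6248, 0.082, 0.1065]
ee_rot: [[-0.736, -0.677, -0.006], [-0.677, 0.736, -0.002], [0.006, 0.003, -1.0]]
wrist_force: [-0.9, -0.3, -0.3]
gripper_width: 0.689
gripper_force: 0.0
```

```bash
python3 - <<'E'
from h import *
p=imaging.capture("scene"); cv2.imwrite("pics/s3.png",cv2.resize(p["frame"][190:290,280:420],(700,500),interpolation=cv2.INTER_CUBIC))
rel([.627,.0855,.107],-47.3)
E
```

```text
t 5.13 tcp [0.6254 0.0822 0.1069] yhead 132.66 q [ 22.2  28.3  -7.1  -0.  -54.9 -69.5] F [-0.8  0.2 -0.5] g 0.6926015882344961 0.0
shift [-0.0034  0.0013 -0.0002] turn -0.04
```

View pics/s3.png

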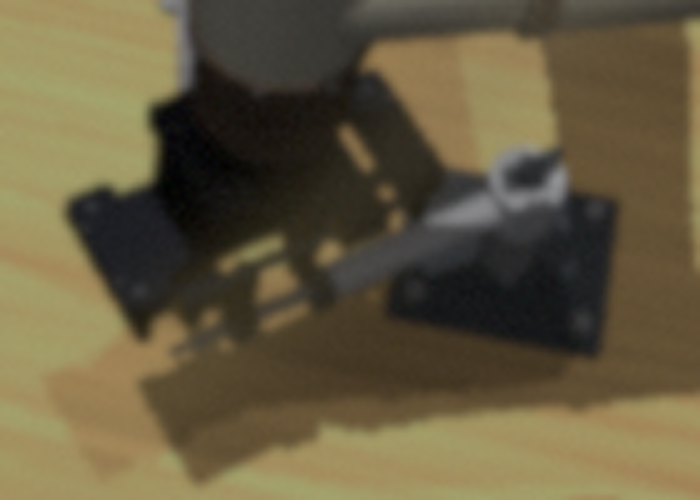

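The crop shows the fingers around the knob, at about (240,300). I'll close now.

Request:
{"method": "apply_moves", "body": {"moves": [[[-0.003,0,0],0],[[0,0,0],0],[[0,0,0],0],[[0,0,0],0],[[0,0,0],0]], "hand": 0.0}}

```text
time_s: 5.55
tcp_pos: [0.6301, 0.086, 0.1109]
ee_rot: [[-0.734, -0.679, 0.002], [-0.679, 0.734, 0.001], [-0.002, -0.001, -1.0]]
wrist_force: [-0.0, 0.0, -0.4]
gripper_width: 0.397
gripper_force: 0.0
```

Request:
{"method": "apply_moves", "body": {"moves": [[[0,0,0],0],[[0,0,0],0],[[0,0,0],0]]}}

```text
time_s: 5.8
tcp_pos: [0.6308, 0.0846, 0.1101]
ee_rot: [[-0.734, -0.679, 0.003], [-0.679, 0.734, -0.002], [-0.001, -0.003, -1.0]]
wrist_force: [2.9, -4.7, -3.7]
gripper_width: 0.176
gripper_force: 30.1
```

Request:
{"method": "apply_moves", "body": {"moves": [[[0.005,-0.002,0.001],1.5],[[0.0134,0.0005,0],4],[[0.0134,0.0005,0],4],[[0.0134,0.0005,0],4],[[0.0134,0.0005,0],4]]}}

```text
time_s: 6.22
tcp_pos: [0.5847, 0.0528, 0.1099]
ee_rot: [[-0.906, -0.424, 0.007], [-0.424, 0.906, 0.003], [-0.007, -0.001, -1.0]]
wrist_force: [3.2, 3.6, 1.4]
gripper_width: 0.174
gripper_force: 30.0
```

Request:
{"method": "apply_moves", "body": {"moves": [[[0,0,0],0],[[0,0,0],0]]}}

```text
time_s: 6.38
tcp_pos: [0.5819, 0.0515, 0.1097]
ee_rot: [[-0.904, -0.427, -0.001], [-0.427, 0.904, -0.0], [0.001, 0.0, -1.0]]
wrist_force: [-3.3, 1.1, 7.2]
gripper_width: 0.171
gripper_force: 30.0
```

Request:
{"method": "apply_moves", "body": {"moves": [[[0.0134,0.0005,0],4],[[0.0134,0.0005,0],4],[[0.0134,0.0005,0],4],[[0.0134,0.0005,0],4],[[0.0134,0.0005,0],4]]}}

```text
time_s: 6.8
tcp_pos: [0.521, 0.0347, 0.1098]
ee_rot: [[-0.996, -0.091, 0.007], [-0.091, 0.996, 0.001], [-0.007, 0.0, -1.0]]
wrist_force: [4.5, 0.5, 2.0]
gripper_width: 0.172
gripper_force: 30.0
```

Request:
{"method": "apply_moves", "body": {"moves": [[[0,0,0],0],[[0,0,0],0]]}}

```text
time_s: 6.97
tcp_pos: [0.518, 0.0344, 0.1096]
ee_rot: [[-0.996, -0.094, -0.001], [-0.094, 0.996, -0.0], [0.001, -0.0, -1.0]]
wrist_force: [-2.0, 1.2, 8.9]
gripper_width: 0.175
gripper_force: 30.0
```

```bash
python3 - <<'E'
from h import *
s=r.sense();t=np.array(s["tcp_pos"])[:2];print(s["tcp_pos"],s["wrist_force"],np.round(s["joints"],1),np.linalg.norm(t-[.4984,.2251]),np.degrees(np.arctan2(t[1]-.2251,t[0]-.4984)))
for c in("scene","top"):
    p=imaging.capture(c);cv2.imwrite(f"pics/{c}4.png",cv2.resize(p["frame"][130:280,180:410],(800,522),interpolation=cv2.INTER_CUBIC))
    for n,z in dict(gauge_pivot=.08,tube_mouth=.08,pointer_tip=.08).items():
        for o in models.place_of(p,n)[:2]:
            uv=np.array(o["at"])*[560,420]; print(c,n,round(o["confidence"],2),uv.round(),atz(p,uv,z).round(3))
E
```

```text
[0.51804477 0.03443903 0.10962693] [-2.01025484  1.15314024  8.86918863] [  21.7   18.5  -23.2    0.   -48.4 -106.3] 0.1916703488085549 -84.1172818241545
scene gauge_pivot 0.72 [384. 229.] [0.501 0.223 0.08 ]
scene tube_mouth 0.55 [337. 221.] [0.512 0.086 0.08 ]
scene pointer_tip 0.66 [304. 214.] [ 0.516 -0.014  0.08 ]
scene pointer_tip 0.34 [322. 207.] [0.477 0.03  0.08 ]
```

View pics/scene4.png

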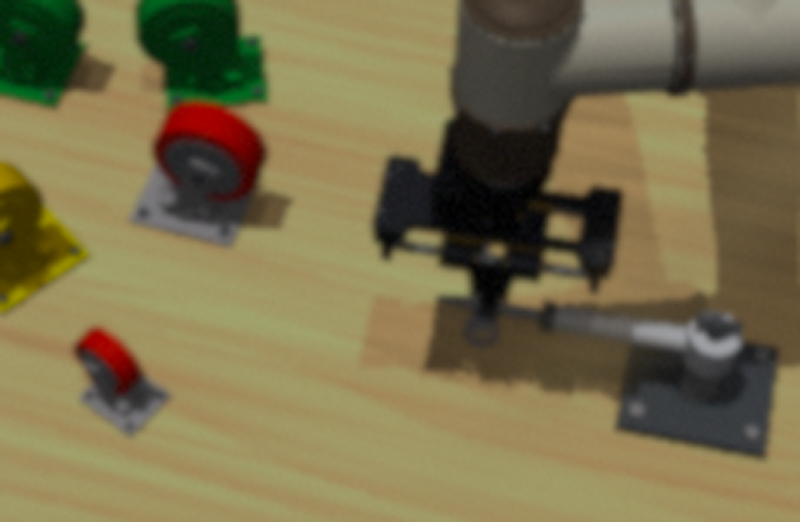

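The scene crop shows the rod gripped and the arm swinging (tip at (440,301), collar (548,318), hub (712,335)). About 13.7° remain.

Request:
{"method": "apply_moves", "body": {"moves": [[[0.0134,0.0005,0],4],[[0.0134,0.0005,0],4],[[0.0134,0.0005,0],4],[[0.0055,0.0001,0],1.7],[[0,0,0],0]]}}

```text
time_s: 7.78
tcp_pos: [0.4733, 0.0359, 0.1097]
ee_rot: [[-0.99, 0.144, 0.002], [0.144, 0.99, -0.0], [-0.002, 0.0, -1.0]]
wrist_force: [-0.3, -0.5, 8.3]
gripper_width: 0.176
gripper_force: 30.0
```

Request:
{"method": "apply_moves", "body": {"moves": [[[0,0,0],0],[[0,0,0],0]]}}

```text
time_s: 7.95
tcp_pos: [0.4733, 0.0358, 0.1096]
ee_rot: [[-0.99, 0.144, -0.0], [0.144, 0.99, -0.001], [-0.0, -0.001, -1.0]]
wrist_force: [-1.4, 1.2, 10.4]
gripper_width: 0.175
gripper_force: 30.0
```

```bash
python3 - <<'E'
from h import *
pv=np.array([.501,.2245])
s=r.sense();t=np.array(s["tcp_pos"])[:2];print(s["tcp_pos"],s["wrist_force"],np.linalg.norm(t-pv),np.degrees(np.arctan2(*(t-pv)[::-1])))
p=imaging.capture("scene");a=cv2.resize(p["frame"][140:270,200:410],None,fx=3.8,fy=3.8,interpolation=cv2.INTER_CUBIC)
q=lambda X:tuple(int(round(v)) for v in (proj(p,X)-[200,140])*3.8+1.4)
w=np.array([.4275,-.247])
# thin predicted line from pivot to wheel centre
u=(w-pv)/np.linalg.norm(w-pv)
for k in(0,.142,.235,.477): cv2.circle(a,q([*(pv+k*u),.08]),3,(255,0,255),1)
for dx in(-.05,.05): cv2.circle(a,q([.4275,-.247+dx,.08]),3,(255,255,0),1)
cv2.imwrite("pics/scene5.png",a);print(a.shape)
for n,z in dict(gauge_pivot=.08,tube_mouth=.08,pointer_tip=.08,large_wheel_centre=.08).items():
    for o in models.place_of(p,n)[:2]:
        uv=np.array(o["at"])*[560,420]; print(n,round(o["confidence"],2),uv.round(),atz(p,uv,z).round(3))
E
```

```text
[0.47331356 0.035822   0.10960059] [-1.37514103  1.22838427 10.38688841] 0.19069852749606098 -98.34795474782916
(494, 798, 3)
gauge_pivot 0.95 [384. 227.] [0.497 0.224 0.08 ]
gauge_pivot 0.52 [398. 308.] [0.736 0.303 0.08 ]
tube_mouth 0.91 [338. 212.] [0.481 0.081 0.08 ]
tube_mouth 0.5 [397. 308.] [0.738 0.302 0.08 ]
pointer_tip 0.64 [308. 201.] [ 0.468 -0.016  0.08 ]
large_wheel_centre 0.98 [242. 172.] [ 0.422 -0.242  0.08 ]
large_wheel_centre 0.9 [176. 193.] [ 0.553 -0.408  0.08 ]
```

View pics/scene5.png

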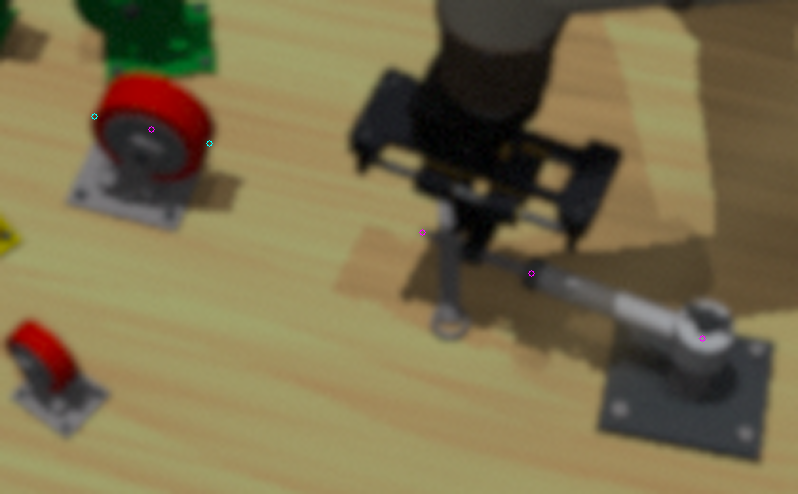

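The overlay shows the predicted mouth marker (531,273) and tip marker (423,232) lying on the collar (535,275) and rod tip. The wheel markers (94,117) and (209,143) span the tyre. I'll check the aim numerically from the arm's silhouette midline.

```bash
cat > aim.py <<'E'
from h import *
pv=np.array([.501,.2245])
for k in range(2):
    p=imaging.capture("scene");gray=cv2.cvtColor(p["frame"],cv2.COLOR_BGR2GRAY)
    for o in models.cut_out(p,"swing_arm")[:1]:
        m=o["region"];pts=[]
        for x in range(346,370):
            ys=np.nonzero(m[:,x])[0]
            if len(ys) and ys.max()-ys.min()<16: pts.append(atz(p,(x,(ys.min()+ys.max())/2),.08)[:2])
        pts=np.array(pts)
        if len(pts)<5: print("few",len(pts));continue
        b=np.polyfit(pts[:,1],pts[:,0],1);print(o["confidence"],len(pts),"heading",np.degrees(np.arctan2(-1,-b[0])),"x at y=.2245",np.polyval(b,.2245),"x at wheel",np.polyval(b,-.247),"mid",pts.mean(0), "heading mid from pivot",np.degrees(np.arctan2(*(pts.mean(0)-pv)[::-1])))
    for n in("tube_mouth","pointer_tip","gauge_pivot"):
        q=models.place_of(p,n)[:1]
        for o in q: print(n,round(o["confidence"],2),atz(p,np.array(o["at"])*[560,420],.08).round(4))
E
python3 aim.py
```

```text
0.6 24 heading -96.12285735476985 x at y=.2245 0.4981619806832179 x at wheel 0.4475829120014557 mid [0.4892616  0.14153031] heading mid from pivot -98.05265855392756
tube_mouth 0.62 [0.4843 0.085  0.08  ]
pointer_tip 0.73 [ 0.4725 -0.0146  0.08  ]
gauge_pivot 0.63 [0.497  0.2148 0.08  ]
0.66 24 heading -99.94340735710817 x at y=.2245 0.5028356303571916 x at wheel 0.42017756882130775 mid [0.48825158 0.14130933] heading mid from pivot -98.71242139429506
tube_mouth 0.66 [0.4754 0.0842 0.08  ]
pointer_tip 0.46 [ 0.4686 -0.0133  0.08  ]
gauge_pivot 0.58 [0.4975 0.2206 0.08  ]
```

Request:
{"method": "apply_moves", "body": {"moves": [[[0.0023,0,0],0.7],[[0,0,0],0],[[0,0,0],0],[[0,0,0],0],[[0,0,0],0]]}}

```text
time_s: 9.12
tcp_pos: [0.4722, 0.0361, 0.1097]
ee_rot: [[-0.988, 0.155, 0.002], [0.155, 0.988, -0.001], [-0.002, -0.0, -1.0]]
wrist_force: [1.5, -1.8, 7.5]
gripper_width: 0.173
gripper_force: 30.0
```

```bash
python3 aim.py; python3 - <<'E'
from h import *
R=[];T=[]
for i in range(4):
    imaging.capture("top"); s=r.sense();T.append(s["tcp_pos"])
t=np.mean(T,0);print(t,s["wrist_force"],s["time_s"])
u=np.array([.4275,-.247])-[.501,.2245];u/=np.linalg.norm(u)
d=t[:2]-[.501,.2245];print("r",d@u,"lat (+left)",u[0]*d[1]-u[1]*d[0])
rel([*(t[:2]+.1*u),t[2]],np.degrees(np.arctan2(u[1],u[0])))
E
```

```text
0.81 24 heading -97.7456715850747 x at y=.2245 0.49908138310025724 x at wheel 0.43494932819868415 mid [0.48775286 0.14121253] heading mid from pivot -99.03737355808863
tube_mouth 0.78 [0.4882 0.0847 0.08  ]
pointer_tip 0.54 [ 0.457  -0.0176  0.08  ]
gauge_pivot 0.6 [0.4995 0.2199 0.08  ]
0.96 24 heading -98.32165567347722 x at y=.2245 0.5004914214941628 x at wheel 0.43152499809325956 mid [0.48832608 0.14132971] heading mid from pivot -98.6643708611175
tube_mouth 0.97 [0.4942 0.0779 0.08  ]
pointer_tip 0.48 [ 0.4636 -0.0075  0.08  ]
[0.47213591 0.03605643 0.1096601 ] [ 1.73598631 -0.53222979  6.5780715 ] 9.8167
r 0.1906406564073146 lat (+left) 0.0005054237195739296
t 9.82 tcp [0.4721 0.036  0.1097] yhead 81.07 q [ 2.410e+01  1.440e+01 -2.940e+01  1.000e-01 -4.610e+01 -1.231e+02] F [ 1.7 -0.5  6.6] g 0.17592687092993148 30.0022902013734
shift [-0.0001 -0.1     0.    ] turn -0.07
```

Request:
{"method": "apply_moves", "body": {"moves": [[[0,-0.01,0],0],[[0,-0.02,0],0],[[0,-0.02,0],0],[[0,-0.02,0],0],[[0,-0.02,0],0]]}}

```text
time_s: 10.23
tcp_pos: [0.4586, -0.0516, 0.1095]
ee_rot: [[-0.988, 0.155, 0.005], [0.155, 0.988, 0.003], [-0.004, 0.004, -1.0]]
wrist_force: [2.1, 9.1, 6.6]
gripper_width: 0.172
gripper_force: 30.0
```

Request:
{"method": "apply_moves", "body": {"moves": [[[0,-0.01,0],0],[[0,0,0],0],[[0,0,0],0],[[0,0,0],0],[[0,0,0],0]]}}

```text
time_s: 10.65
tcp_pos: [0.457, -0.061, 0.1095]
ee_rot: [[-0.988, 0.156, 0.004], [0.156, 0.988, 0.003], [-0.004, 0.003, -1.0]]
wrist_force: [1.3, 9.2, 7.3]
gripper_width: 0.175
gripper_force: 30.0
```

```bash
python3 - <<'E'
from h import *
T=[]
for i in range(3):
    p=imaging.capture("scene"); s=r.sense();T.append(s["tcp_pos"])
t=np.mean(T,0);u=np.array([.4275,-.247])-[.501,.2245];u/=np.linalg.norm(u)
d=t[:2]-[.501,.2245];print(t,"r",d@u,"lat (+left)",u[0]*d[1]-u[1]*d[0]);rel(t)
for n in("tube_mouth","pointer_tip","length_ring","knob_grip","large_castor","large_wheel_centre"):
    for o in models.place_of(p,n)[:2]: print(n,round(o["confidence"],2),atz(p,np.array(o["at"])*[560,420],{"knob_grip":.126,"large_castor":0}.get(n,.08)).round(4))
a=cv2.resize(p["frame"][150:260,220:400],None,fx=4.4,fy=4.4,interpolation=cv2.INTER_CUBIC)
cv2.imwrite("pics/s6.png",a)
E
```

```text
[ 0.45699577 -0.06089293  0.1094987 ] r 0.2887650739317454 lat (+left) 0.00047859790117223827
t 10.8 tcp [ 0.457  -0.0609  0.1095] yhead 81.04 q [ 1.260e+01  1.320e+01 -3.100e+01 -1.000e-01 -4.550e+01 -1.115e+02] F [-0.5  8.5  7.8] g 0.17272696326633755 29.998694169335067
shift [-0. -0. -0.] turn None
tube_mouth 0.93 [0.4803 0.0841 0.08  ]
pointer_tip 0.67 [ 0.4504 -0.1049  0.08  ]
length_ring 0.82 [0.4749 0.0887 0.08  ]
knob_grip 0.38 [ 0.4435 -0.0598  0.126 ]
large_castor 0.91 [ 0.2812 -0.2926  0.    ]
large_castor 0.74 [ 0.5262 -0.4083  0.    ]
large_wheel_centre 0.82 [ 0.3109 -0.4714  0.08  ]
large_wheel_centre 0.71 [ 0.5518 -0.4047  0.08  ]
```

View pics/s6.png

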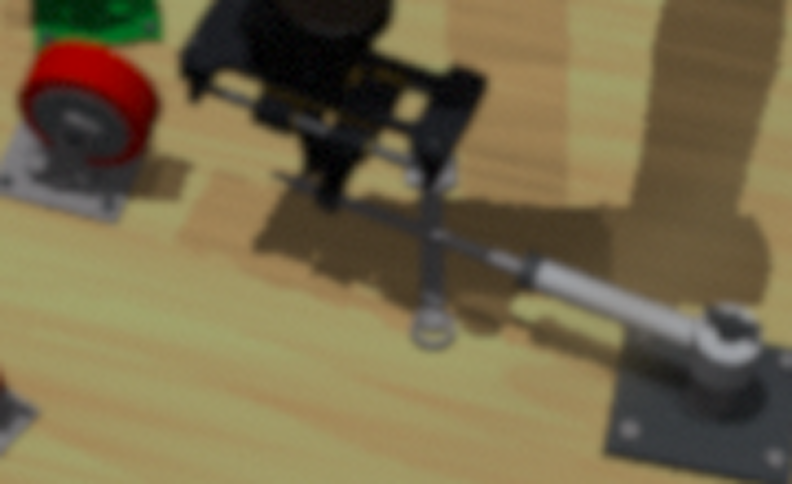

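The view shows the rod drawn out with its ring at the collar, (520,268). The tip, at (280,178), points at the wheel. TCP travel was 98 mm, the pull is about 9 N, and the tip-to-mouth distance is 191 mm against 190 expected. I'll add 1 mm and hand in.

Request:
{"method": "apply_moves", "body": {"moves": [[[0,-0.001,0],0],[[0,0,0],0],[[0,0,0],0],[[0,0,0],0],[[0,0,0],0]]}}

```text
time_s: 11.52
tcp_pos: [0.4568, -0.0618, 0.1095]
ee_rot: [[-0.988, 0.156, 0.004], [0.156, 0.988, 0.003], [-0.004, 0.003, -1.0]]
wrist_force: [1.1, 8.3, 6.8]
gripper_width: 0.174
gripper_force: 30.0
```

```bash
python3 -c "
from h import *
rel([.4568,-.062,.1095]);print(r.finish_job())"
```

```text
t 11.52 tcp [ 0.4568 -0.0618  0.1095] yhead 81.05 q [ 1.250e+01  1.320e+01 -3.100e+01 -1.000e-01 -4.550e+01 -1.114e+02] F [1.1 8.3 6.8] g 0.17367834953010275 29.99871962238103
shift [-0.     -0.0002 -0.    ] turn None
the job is handed in; nothing more can be done
None
```

I handed the job in at 11.5 s with the pointer aimed at the large castor's wheel (about 1 mm off sideways by my measurements) and the rod held about 99 mm out at its mark; no verdict came back.

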